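# Screw the tea jug's stopper in until its pour tongue faces the beak

## Task

Close the steel tea jug: set the black stopper on its neck and turn it lightly to feel for the start of the thread until it drops in, then press it against the springy seal and screw it clockwise until the orange pour tongue lies right over the jug's beak, and let go. There is no stop to turn against and a forced stopper cracks the liner, so keep the pressure light; leave the jug standing where it is and the other things alone.

Things in the scene. Friction and masses are not known exactly. Their poses are not given: they have to be found in the camera images.
- jug: Steel insulated tea jug, 1.9 kg full, loose but steady on a rubber foot: body 116 mm across, 139 mm high to the lip, neck 76 mm across, bore 61 mm. Origin: centre of its underside; z up its axis, +x to the pouring beak, -x to the black handle (reaches 105 mm out, 128 mm up).
- jug_mouth (a point): On the jug's axis at the top of the unpressed reddish seal ring, 145 mm above the jug's underside; axes as the jug's. The ring (63 to 74 mm across) stands 6 mm over the lip and sinks straight down when pressed, 2.5 N per mm, solid after 6 mm.
- jug_thread (a point): On the jug's axis, 130 mm up: thread of two opposite ramps in the bore (inner radius 26 mm, tops level, 134 mm up), two opposite 37 degree gaps between. Its start is unmarked and differs: the lugs drop into the gaps with the tongue (within 7 degrees) at some angle 37 to 95 degrees anticlockwise of the beak seen from above, or opposite. Elsewhere the stopper stands on the ramps, 7 mm higher.
- jug_beak (a point): Tip of the pouring beak, 62 mm out along the jug's +x, 133 mm above its underside.
- stopper_mid (a point): Black screw stopper, 90 g, 60 mm high, standing on its plug at the start. This point: on its axis, half-way up (30 mm above its underside, at the top of the flange); z up, +x to the orange tongue. Flange 74 mm across, 24 to 30 mm up; it lands on the seal ring. Resting in the gaps on the unpressed seal, this point is 6 mm above jug_mouth; screwed in to the beak it is 1.3 to 4.4 mm above.
- stopper_grip (a point): On the stopper's axis, 50 mm above its underside, in the upright grip bar: 18 mm thick, 46 mm long along the stopper's x, 30 to 60 mm up. To be pinched across its thickness.
- stopper_lugs (a point): On the stopper's axis, 8 mm up: two opposite lugs (58 mm across both, 10 mm long) at right angles to the tongue, on the plug (48 mm across, foot tapered to 38 mm). They pass under the ramps only with the seal pressed 1.2 mm or more (over 3 N); then each 10 degrees clockwise draws the stopper down 0.4 mm. Turning takes 0.1 to 0.4 N m; it stays where left. The thread runs on past the beak.
- stopper_tongue (a point): Tip of the orange pour tongue (16 mm wide, 6 mm thick) on the stopper's flange, 50 mm out from the stopper's axis along its +x, 27 mm above its underside.
- cup_blue: Patterned porcelain cup, blue, 80 mm across, 62 mm high; origin centre of underside; leave alone.
- cup_red: Patterned porcelain cup, red, 80 mm across, 62 mm high; origin centre of underside; leave alone.
- sugar_tin: Stainless steel sugar tin, 87 mm across, 117 mm high; origin centre of underside; leave alone.
- spoon_caddy: Silver teaspoon caddy with spoons and honey dipper, 78 mm across, about 165 mm high; origin centre of underside; leave alone.
Things that resemble listed ones, but are neither listed nor needed, are in the scene too. Several things look just like the part that bears stopper_mid: the one meant starts nearest to the robot's base.

How it is judged:
By the outcome, as a careful person would: the job done as asked, in the order asked, and still so for the second after the job is handed in, with the robot touching nothing.
It also fails if it takes over 70 s, if anything falls off the work surface, if the arm or the gripper's body presses on something with over 40 N, if the wrist force passes 120 N, or if a joint passes its speed limit or range.

## Robot

A 6-joint arm with a two-finger parallel gripper is mounted at the origin on the work surface. World frame = base frame: x ahead of the robot, y to its left, z up, the work surface at z = 0. Lengths are in m, angles in rad, forces in N, time in s.
With the tool pointing down it reaches from about 0.325 to 0.85 m from the base axis. Payload 15.5 kg.
Tool frame: the origin (TCP) lies on the centre line of the jaws, within the pads' length; the fingertips stand 8 mm ahead of it and the grasp point (between the pads) lies 11 mm behind it; z points along the fingers, y is the direction in which the jaws open and shut (so a half turn about z gives the same grasp; the last joint's range is limited). The gripper opens to 91 mm and grips with 3 to 60 N. Pads are 32 mm wide; open, the fingers measure 118 mm over their backs; the gripper's body (76 mm by 178 mm) begins 60 mm behind the grasp point.
Start: joints at [1.119, 0.494, 1.345, -0, 1.302, -0.096], TCP at [0.218, 0.586, 0.222] pointing down, gripper open.
Joint ranges: [-2.91, 2.91], [-0.82, 2.16], [0.22, 2.67], [-1.22, 4.37], [0.12, 2.79], [-3.08, 3.08]. Speed limits (rad/s): [1.89, 1.89, 2.57, 3.01, 3.01, 3.01].

## Interface

Orientations are given as [roll, pitch, yaw] about the fixed x, y, z axes, in that order (R = Rz(yaw) Ry(pitch) Rx(roll)).
In Python, from plant import monitor, optics, ticket, spotter gives the robot as it stands.
- The arm moves only by the tool jog_arm, never from a script. Its argument "targets" is a list of rows, each a list of 7 numbers: the shift along the tool's x, y, z in m, then the turn, a rotation vector about the tool's x, y, z in degrees, then the closure, from 0 (fully open) to 1 (shut). In form: [[x, y, z, wx, wy, wz, jaw], ...]. A call has 1 to 12 rows; each row is the pose to reach, as a shift and turn from the pose commanded when the call began, along the tool's axes at that moment; what a row does not reach only later rows make up. A row lasts 1/8 s, in which the tool goes at most 62.5 mm and 10.7 degrees, less where a joint would pass 70% of its speed; a pose out of reach is approached as far as the arm can. A call with a gripper value outside its range is refused whole. The fingers move at their own pace and stop on an object; "force" is the grip in N (left out, the last holds). Time passes only in rows, so rows that repeat a pose let the fingers close. It gives the time, the measured TCP pose, the force and the opening at its end, in the units of the state.
- monitor.state(): the state, without advancing time (a new reading comes with each control period).
- optics.capture(name): name is "scene" or "top" or "wrist"; returns a dict with "color" (420x560x3 uint8, red, green, blue), "depth" (420x560 float32, m along the optical axis (not along the pixel's ray), 0 where there is no reading), "fov_y" (degrees; the focal length in pixels is half the picture's height over the tangent of half this angle, whatever the lens; pixels are square), "cx", "cy" (the principal point, pixels), "R" (3x3) and "t" (3): a world point X has camera coordinates R X + t. Camera axes: x right, y down, z forward; pixel columns grow to the right and rows downward; lengths in m; the calibration is good to about 2 mm. A picture is of the moment at which its call begins.
- ticket.finish_job(): hands the job in, once; it reports no verdict.
Trained networks look in the newest picture that a camera, given by its name, has taken for a name from the list of things; names that differ only in an ending like _2 or _b are one class to them, and where a whole thing is asked for, a point or a joint stands for the part that bears it (a point fixed in the world has none). Each returns a list of dicts, best first, with "score" (0 to 1); they miss things now and then, are a little off and sometimes report something else, mostly with a low value. They report only what shows in the picture. A call takes as long as a camera call. They do not tell look-alikes from the thing itself.
- spotter.search_frame(label, camera): "centre" ([x, y, z] in m, in the coordinates of the camera as it stood for that picture, good to about 4 mm: the middle of the surface that is visible of it).
- spotter.silhouettes(label, camera): "pixels" (420x560 bool, what is visible of it).
The state is a dict: "time": time; "qpos": joint angles; "dq": joint speeds; "joint_efforts": joint torques, N m; "tool_pos": TCP position; "ee_rot": TCP orientation; "ft_force": force on the tool from outside, world axes, zero at the start; "moment": the same for the moment, N m; "opening": finger opening in m.
Only numpy, scipy, OpenCV 4.12 (cv2) and the standard library are available. Lean on these libraries where they do the work, as an engineer would, in place of code of your own. Each camera call takes 0.05 s, during which the arm holds its last target.

## Working session

There is one attempt and no reset: what is moved stays moved. The work goes in short steps, Python scripts to look and compute and a tool call to move; the robot and the scene stay as the last step left them, time stands still between calls to the robot, and variables do not carry over. Pictures are saved under pics/ and viewed, and the job is handed in when it is done.

Besides the shell and the picture viewer there is one more tool, called after "Emit:" as name(argument=value, ...) on one line, values as JSON. jog_arm: Moves the arm, as the interface text tells. Its arguments: {"type":"object","properties":{"targets":{"type":"array","items":{"type":"array","items":{"type":"number"}}},"force":{"type":"number"}},"required":["targets"]}

```bash
ls; mkdir -p pics
cat > h.py <<'E'
import numpy as np, cv2
from plant import monitor, optics, ticket, spotter
def save(n,img,s=1): cv2.imwrite('pics/'+n+'.png',cv2.resize(img[...,::-1],None,fx=s,fy=s,interpolation=cv2.INTER_CUBIC))
def K(c):
    f=210/np.tan(np.radians(c['fov_y'])/2); return f,c['cx'],c['cy']
def cloud(c):
    f,cx,cy=K(c); d=c['depth']; v,u=np.mgrid[:420,:560]
    P=np.stack([(u-cx)*d/f,(v-cy)*d/f,d],-1); W=(P-c['t'])@c['R']; W[d==0]=np.nan; return W
def proj(c,X):
    f,cx,cy=K(c); p=c['R']@np.array(X)+c['t']; return p[0]/p[2]*f+cx,p[1]/p[2]*f+cy
def w(c,p): return c['R'].T@(np.array(p)-c['t'])
E
python3 - <<'E'
from h import *
print(monitor.state())
for n in ['scene','top']:
    c=optics.capture(n); save(n+'0',c['color']); print(n,c['fov_y'],c['R'].T@-c['t'])
    for l in ['jug','stopper_mid','stopper_tongue','jug_beak','cup_blue','cup_red','sugar_tin','spoon_caddy']:
        for r in spotter.search_frame(l,n):
            W=w(c,r['centre']); print(l,round(r['score'],2),W.round(3),np.round(proj(c,W)))
E
```

```text
pics
{'time': 0.0, 'qpos': array([ 1.11950387e+00,  4.94217732e-01,  1.34613333e+00, -2.50440959e-05,
        1.30252859e+00, -9.54859596e-02]), 'dq': array([-1.65253551e-03,  7.02222480e-04, -6.56000663e-04, -6.14509497e-04,
        1.35622959e-03,  5.70771261e-05]), 'joint_efforts': array([ 1.59152893e-03, -8.78803968e+01, -3.81875932e+01,  7.08211306e-02,
        5.28802222e-02, -1.07093397e-04]), 'tool_pos': array([0.21754477, 0.5855075 , 0.22131605]), 'ee_rot': array([-3.14030922e+00, -9.86738790e-05,  2.78579275e+00]), 'ft_force': array([ 0.02693984,  0.00503334, -0.69731051]), 'moment': array([-0.02052717,  0.01364431,  0.02686164]), 'opening': 0.09143412636718319}
scene 52.91883168236424 [1.46136797 0.16622344 0.73503733]
jug 0.87 [0.636 0.031 0.097] [293. 220.]
stopper_mid 0.94 [ 0.718 -0.262  0.034] [174. 246.]
stopper_mid 0.86 [ 0.637 -0.182  0.034] [214. 230.]
stopper_mid 0.59 [ 0.507 -0.256  0.031] [204. 201.]
stopper_mid 0.58 [ 0.575 -0.392  0.033] [151. 209.]
stopper_mid 0.25 [ 0.788 -0.072  0.078] [237. 261.]
stopper_tongue 0.82 [ 0.715 -0.264  0.033] [173. 246.]
stop
[... 501 characters left out ...]
.92 [ 0.701 -0.266  0.026] [358. 175.]
stopper_mid 0.88 [ 0.616 -0.182  0.03 ] [332. 203.]
stopper_mid 0.65 [ 0.493 -0.263  0.033] [360. 242.]
stopper_mid 0.62 [ 0.557 -0.392  0.028] [401. 220.]
stopper_tongue 0.81 [ 0.699 -0.264  0.032] [358. 176.]
stopper_tongue 0.78 [ 0.617 -0.181  0.03 ] [332. 202.]
stopper_tongue 0.58 [ 0.556 -0.399  0.035] [404. 220.]
jug_beak 0.85 [0.587 0.024 0.112] [265. 210.]
cup_blue 0.61 [ 0.701 -0.425  0.035] [410. 174.]
cup_red 0.73 [0.733 0.341 0.035] [164. 168.]
sugar_tin 0.58 [0.45  0.337 0.1  ] [157. 259.]
sugar_tin 0.19 [ 0.492 -0.265  0.032] [361. 242.]
spoon_caddy 0.78 [ 0.761 -0.073  0.087] [297. 153.]
spoon_caddy 0.23 [ 0.496 -0.261  0.03 ] [359. 241.]
```

View pics/scene0.png

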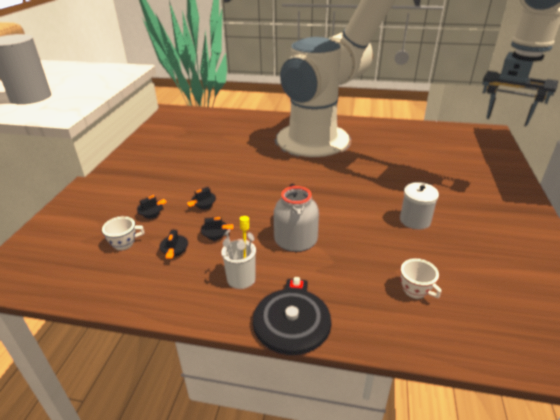

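View pics/top0.png

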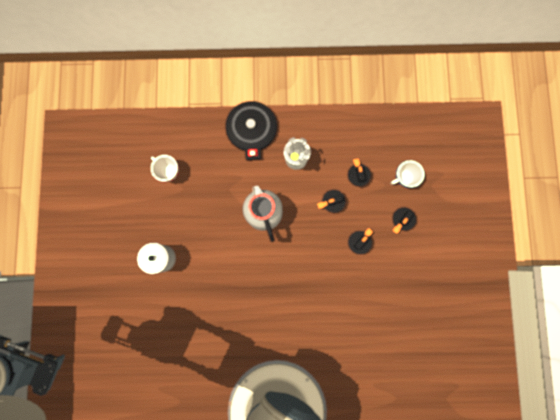

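Run:
```python
from h import *
c=optics.capture('top'); save('topcrop',c['color'][150:270,230:430],4)
```

```text
(no output)
```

View pics/topcrop.png

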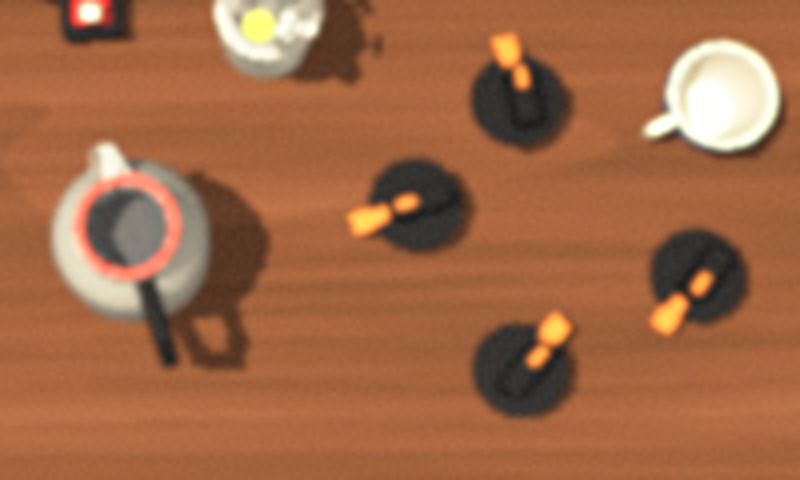

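The stopper candidates in the top image are (332,203), (358,175), (401,220) and (360,242), at distances of 0.64, 0.75, 0.68 and 0.56 m from the base. The one at (360,242), which is (525,370) in the crop with its tongue pointing up and right, is nearest the base, so that is the one meant. I'll measure it and the jug next.

Run:
```python
from h import *
c=optics.capture('top'); W=cloud(c)
hsv=cv2.cvtColor(c['color'],cv2.COLOR_RGB2HSV)
reg=(np.hypot(W[...,0]-.493,W[...,1]+.265)<.065)&(W[...,2]>.012)
P=W[reg]; 
print('stopper n',len(P))
for lo,hi in [(.02,.04),(.05,.07)]:
    q=P[(P[:,2]>lo)&(P[:,2]<hi)]; print(lo,len(q),q.mean(0).round(4), cv2.minEnclosingCircle(q[:,:2].astype(np.float32)))
o=(hsv[...,0]>8)&(hsv[...,0]<22)&(hsv[...,1]>150)&(hsv[...,2]>200)&reg
print('orange',W[o].mean(0))
for p in W[o]: print(p.round(3))
# jug
reg=(np.hypot(W[...,0]-.583,W[...,1]-.032)<.09)&(W[...,2]>.06)
red=reg&((hsv[...,0]<8)|(hsv[...,0]>172))&(hsv[...,1]>110)&(hsv[...,2]>100)
q=W[red];print('ring',len(q),np.median(q,0)); 
v,u=np.nonzero(red); e=cv2.fitEllipse(np.stack([u,v],1).astype(np.float32)); print(e)
f,cx,cy=K(c); 
def at(u,v,z):
    d=c['R'].T@np.array([(u-cx)/f,(v-cy)/f,1]); C=c['R'].T@-c['t']; return C+d*(z-C[2])/d[2]
print('ring centre',at(*e[0],.145))
# handle (dark) 
d=reg&(hsv[...,2]<60)&(np.hypot(W[...,0]-.583,W[...,1]-.032)>.045); print('handle',W[d].mean(0),d.sum())
for r in spotter.search_frame('jug_beak','top')[:1]: print(w(c,r['centre']))
print('beak at',at(256.5,190,.133))
```

```text
stopper n 488
0.02 381 [ 0.4935 -0.2629  0.0309] ((0.49643537402153015, -0.2677273750305176), 0.04383792355656624)
0.05 98 [ 0.4917 -0.2615  0.0604] ((0.492432564496994, -0.26148539781570435), 0.02336391992866993)
orange [ 0.51431736 -0.28151392  0.04307846]
[ 0.532 -0.289  0.029]
[ 0.532 -0.292  0.027]
[ 0.529 -0.285  0.031]
[ 0.529 -0.289  0.028]
[ 0.529 -0.291  0.032]
[ 0.529 -0.293  0.037]
[ 0.526 -0.285  0.034]
[ 0.526 -0.295  0.026]
[ 0.526 -0.298  0.026]
[ 0.526 -0.3    0.033]
[ 0.523 -0.279  0.033]
[ 0.523 -0.282  0.033]
[ 0.523 -0.294  0.032]
[ 0.523 -0.297  0.034]
[ 0.523 -0.301  0.03 ]
[ 0.52  -0.279  0.03 ]
[ 0.52  -0.282  0.031]
[ 0.52  -0.294  0.03 ]
[ 0.52  -0.297  0.032]
[ 0.517 -0.279  0.032]
[ 0.517 -0.282  0.032]
[ 0.517 -0.285  0.031]
[ 0.517 -0.288  0.032]
[ 0.517 -0.29   0.034]
[ 0.517 -0.294  0.032]
[ 0.512 -0.273  0.058]
[ 0.514 -0.281  0.032]
[ 0.514 -0.284  0.032]
[ 0.514 -0.287  0.036]
[ 0.514 -0.291  0.028]
[ 0.509 -0.271  0.066]
[ 0.509 -0.275  0.062]
[ 0.506 -0.27   0.059]
[ 0.506 -0.273  0.059]
[ 0.506 -0.276  0.058]
[ 0.503 -0.266  0.061]
[ 0.504 -0.27   0.058]
[ 0.503 -0.273  0.06 ]
[ 0.503 -0.276  0.059]
[ 0.5   -0.263  0.065]
[ 0.5   -0.266  0.062]
[ 0.5   -0.269  0.061]
[ 0.5   -0.271  0.067]
[ 0.497 -0.263  0.062]
[ 0.498 -0.266  0.06 ]
[ 0.498 -0.269  0.059]
[ 0.497 -0.272  0.061]
[ 0.494 -0.265  0.066]
ring 206 [0.59164221 0.02505529 0.14414071]
((261.8179626464844, 206.12828063964844), (23.50466537475586, 23.85616111755371), 13.84167766571045)
ring centre [0.59346742 0.03067859 0.145     ]
handle [0.52093346 0.00925296 0.12358124] 42
[0.59031761 0.02146788 0.11402345]
beak at [0.64189775 0.04600209 0.133     ]
```

```bash
cat >> h.py <<'E'
from scipy.spatial.transform import Rotation as Ro
def shift(target,yaw_deg,frame=None):
    """world target TCP (pointing down, yaw) -> tool shift + rotvec deg from present measured pose"""
    s=monitor.state(); R0=Ro.from_euler('xyz',s['ee_rot'])
    d=R0.inv().apply(np.array(target)-s['tool_pos'])
    R1=Ro.from_euler('xyz',[np.pi,0,np.radians(yaw_deg)])
    return d.round(4),np.degrees((R0.inv()*R1).as_rotvec()).round(2)
E
python3 -c "
from h import *
print(shift([.36,.12,.28],60)); print(shift([.4925,-.262,.26],59.6))"
```

```text
(array([-0.2957, -0.3871, -0.0581]), array([-0.  , -0.  , 99.61]))
(array([-0.5529, -0.699 , -0.0381]), array([ -0.  ,  -0.  , 100.01]))
```

Emit:
jog_arm(targets=[[-0.296, -0.387, -0.058, 0, 0, 99.6, 0], [-0.296, -0.387, -0.058, 0, 0, 99.6, 0], [-0.296, -0.387, -0.058, 0, 0, 99.6, 0], [-0.296, -0.387, -0.058, 0, 0, 99.6, 0], [-0.296, -0.387, -0.058, 0, 0, 99.6, 0], [-0.296, -0.387, -0.058, 0, 0, 99.6, 0], [-0.296, -0.387, -0.058, 0, 0, 99.6, 0], [-0.296, -0.387, -0.058, 0, 0, 99.6, 0], [-0.296, -0.387, -0.058, 0, 0, 99.6, 0], [-0.296, -0.387, -0.058, 0, 0, 99.6, 0]])

```text
time: 2.3
tool_pos: [0.3606, 0.1192, 0.2801]
ee_rot: [3.141, -0.0, 1.041]
ft_force: [0.6, 1.4, 0.2]
opening: 0.0913
```

```bash
python3 -c "
from h import *
print(monitor.state()['tool_pos']);print(shift([.4925,-.262,.24],-40.4))"
```

```text
[0.36064255 0.11917742 0.28013547]
(array([-0.2624,  0.3064,  0.0401]), array([-0.0000e+00, -4.0000e-02,  1.0005e+02]))
```

Emit:
jog_arm(targets=[[-0.262, 0.306, 0.04, 0, 0, 100, 0], [-0.262, 0.306, 0.04, 0, 0, 100, 0], [-0.262, 0.306, 0.04, 0, 0, 100, 0], [-0.262, 0.306, 0.04, 0, 0, 100, 0], [-0.262, 0.306, 0.04, 0, 0, 100, 0], [-0.262, 0.306, 0.04, 0, 0, 100, 0], [-0.262, 0.306, 0.04, 0, 0, 100, 0], [-0.262, 0.306, 0.04, 0, 0, 100, 0], [-0.262, 0.306, 0.04, 0, 0, 100, 0], [-0.262, 0.306, 0.04, 0, 0, 100, 0], [-0.262, 0.306, 0.04, 0, 0, 100, 0]])

```text
time: 3.68
tool_pos: [0.4945, -0.2599, 0.2399]
ee_rot: [3.142, -0.0, -0.697]
ft_force: [0.3, -0.0, -0.1]
opening: 0.0914
```

Run:
```python
from h import *
s=monitor.state(); print(s['tool_pos'],s['ee_rot'],s['ft_force'])
c=optics.capture('wrist'); save('w1',c['color'])
R0=Ro.from_euler('xyz',s['ee_rot'])
print(c['fov_y'],c['cx'],c['cy'],'cam in tool',R0.inv().apply(c['R'].T@-c['t']-s['tool_pos']), (c['R']@R0.as_matrix()).round(3))
W=cloud(c); hsv=cv2.cvtColor(c['color'],cv2.COLOR_RGB2HSV)
near=np.hypot(W[...,0]-.4925,W[...,1]+.262)<.07
o=(hsv[...,0]>8)&(hsv[...,0]<22)&(hsv[...,1]>170)&(hsv[...,2]>150)&near
top=near&(abs(W[...,2]-.06)<.006)
fl=near&(abs(W[...,2]-.03)<.006)
for n,m in [('top',top),('flange',fl)]:
    q=W[m].astype(np.float32); print(n,len(q),q.mean(0),cv2.minAreaRect(q[:,:2].copy()),cv2.minEnclosingCircle(q[:,:2].copy()))
q=W[o&(W[...,2]<.045)&(W[...,2]>.015)]; print('tongue',q.mean(0),len(q))
```

```text
[ 0.49445688 -0.25989321  0.23992175] [ 3.14159181e+00 -1.64991457e-05 -6.97443104e-01] [ 0.3458626  -0.0014957  -0.11085026]
63.78436017639605 279.1262589107621 209.46549122480707 cam in tool [ 7.56431708e-02 -8.02757451e-05 -1.63256067e-01] [[-0.001  1.    -0.   ]
 [-0.964 -0.001 -0.266]
 [-0.266 -0.     0.964]]
top 740 [ 0.49490935 -0.26302952  0.06017621] ((0.49415600299835205, -0.2623331546783447), (0.017946140840649605, 0.04618307948112488), 47.762447357177734) ((0.49409329891204834, -0.26214802265167236), 0.02377503737807274)
flange 2697 [ 0.4983443  -0.2659638   0.03046839] ((0.49781039357185364, -0.2628265917301178), (0.07330279052257538, 0.08072550594806671), 86.0636215209961) ((0.49849972128868103, -0.2679796516895294), 0.04414961114525795)
tongue [ 0.51635808 -0.28357183  0.030891  ] 104
```

View pics/w1.png

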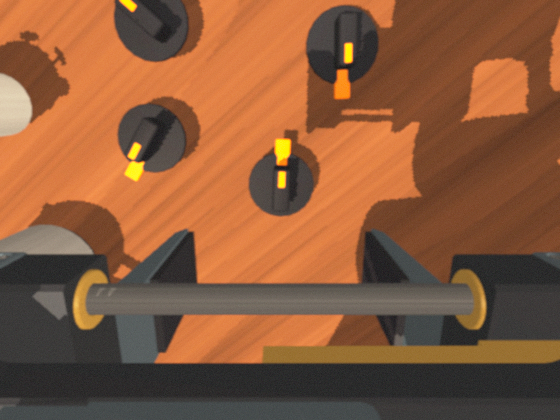

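The wrist image shows the target stopper at (282,180), with its tongue pointing up at (283,150). The bar measures 17.9 × 46.2 mm and its top is at z = 0.060, which matches. I'll descend on it.

```bash
python3 -c "
from h import *
print(shift([.4942,-.2623,.042],-42.24))"
```

```text
(array([0.0014, 0.002 , 0.1979]), array([ 0.  , -0.  ,  2.34]))
```

Emit:
jog_arm(targets=[[0.0014, 0.002, 0.06, 0, 0, 2.3, 0], [0.0014, 0.002, 0.12, 0, 0, 2.3, 0], [0.0014, 0.002, 0.16, 0, 0, 2.3, 0], [0.0014, 0.002, 0.19, 0, 0, 2.3, 0.3], [0.0014, 0.002, 0.198, 0, 0, 2.3, 0.3], [0.0014, 0.002, 0.198, 0, 0, 2.3, 0.6], [0.0014, 0.002, 0.198, 0, 0, 2.3, 1], [0.0014, 0.002, 0.198, 0, 0, 2.3, 1], [0.0014, 0.002, 0.198, 0, 0, 2.3, 1], [0.0014, 0.002, 0.198, 0, 0, 2.3, 1], [0.0014, 0.002, 0.198, 0, 0, 2.3, 1]], force=30)

```text
time: 5.1
tool_pos: [0.4943, -0.2623, 0.042]
ee_rot: [-3.142, -0.0, -0.738]
ft_force: [-0.2, 0.1, 3.7]
opening: 0.0179
```

```bash
python3 -c "
from h import *
s=monitor.state(); print(s['tool_pos'],np.degrees(s['ee_rot']),s['opening'],s['ft_force'])
print(shift([.4942,-.2623,.27],-42.24))
print(shift([.55,-.12,.27],35),)"
```

```text
[ 0.49428827 -0.2623262   0.04200627] [-1.79998737e+02 -7.53566142e-03 -4.22861423e+01] 0.017920614635968245 [-0.2314925   0.12869273  3.68495695]
(array([-1.00e-04,  0.00e+00, -2.28e-01]), array([-0.  , -0.01, -0.05]))
(array([-0.0545, -0.1428, -0.228 ]), array([ 0.000e+00, -1.000e-02, -7.729e+01]))
```

Emit:
jog_arm(targets=[[0, 0, -0.06, 0, 0, 0, 1], [0, 0, -0.12, 0, 0, 0, 1], [0, 0, -0.18, 0, 0, -10, 1], [0, 0, -0.248, 0, 0, -20, 1], [0, 0, -0.248, 0, 0, -30, 1], [0, 0, -0.248, 0, 0, -40, 1], [0, 0, -0.248, 0, 0, -50, 1], [0, 0, -0.248, 0, 0, -60, 1], [0, 0, -0.248, 0, 0, -70, 1], [0, 0, -0.248, 0, 0, -77, 1], [0, 0, -0.248, 0, 0, -77, 1]])

```text
time: 6.48
tool_pos: [0.4941, -0.2622, 0.2897]
ee_rot: [-3.141, 0.0, 0.605]
ft_force: [0.0, 0.2, -1.5]
opening: 0.0179
```

```bash
python3 -c "
from h import *
print(shift([.631,-.051,.29],115),)"
```

```text
(array([ 0.2328, -0.0958, -0.0003]), array([-3.000e-02, -1.000e-02, -8.032e+01]))
```

Emit:
jog_arm(targets=[[0.233, -0.096, 0, 0, 0, -80.3, 1], [0.233, -0.096, 0, 0, 0, -80.3, 1], [0.233, -0.096, 0, 0, 0, -80.3, 1], [0.233, -0.096, 0, 0, 0, -80.3, 1], [0.233, -0.096, 0, 0, 0, -80.3, 1], [0.233, -0.096, 0, 0, 0, -80.3, 1], [0.233, -0.096, 0, 0, 0, -80.3, 1], [0.233, -0.096, 0, 0, 0, -80.3, 1], [0.233, -0.096, 0, 0, 0, -80.3, 1], [0.233, -0.096, 0, 0, 0, -80.3, 1]])

```text
time: 7.72
tool_pos: [0.631, -0.0507, 0.2898]
ee_rot: [-3.141, -0.0, 2.004]
ft_force: [1.2, 0.7, -0.7]
opening: 0.0178
```

```bash
cat > jugm.py <<'E'
from h import *
def meas(name):
    s=monitor.state(); print(s['tool_pos'],np.degrees(s['ee_rot']),s['ft_force'],s['opening'])
    c=optics.capture('wrist'); save(name,c['color'])
    W=cloud(c); hsv=cv2.cvtColor(c['color'],cv2.COLOR_RGB2HSV)
    near=(np.hypot(W[...,0]-.5935,W[...,1]-.031)<.06)
    red=near&((hsv[...,0]<9)|(hsv[...,0]>170))&(hsv[...,1]>100)&(abs(W[...,2]-.145)<.008)
    q=W[red]; print('ring',len(q),np.median(q,0))
    from scipy.optimize import least_squares
    # bounds: outer/inner radii via circle edge fit
    z=np.median(q[:,2])
    cc,r=cv2.minEnclosingCircle(q[:,:2].astype(np.float32)); print('enc',cc,r)
    r=least_squares(lambda p:np.hypot(q[:,0]-p[0],q[:,1]-p[1])-p[2],[.5935,.031,.034],loss='soft_l1',f_scale=.002); print('circ',r.x)
    d=np.hypot(q[:,0]-r.x[0],q[:,1]-r.x[1]); print('rad pct',np.percentile(d,[2,50,98]))
    return c,W,hsv
if __name__=='__main__':
    import sys; meas(sys.argv[1])
E
python3 jugm.py w2
```

```text
[ 0.63104645 -0.05069939  0.28980697] [-1.79989006e+02 -8.35137897e-03  1.14803838e+02] [ 1.15597954  0.73754004 -0.73141054] 0.017808946826879692
ring 660 [0.59898648 0.03193575 0.14476308]
enc (0.5962073802947998, 0.030155688524246216) 0.037592824548482895
circ [0.59611792 0.02901689 0.03379256]
rad pct [0.03093336 0.03386449 0.03670646]
```

View pics/w2.png

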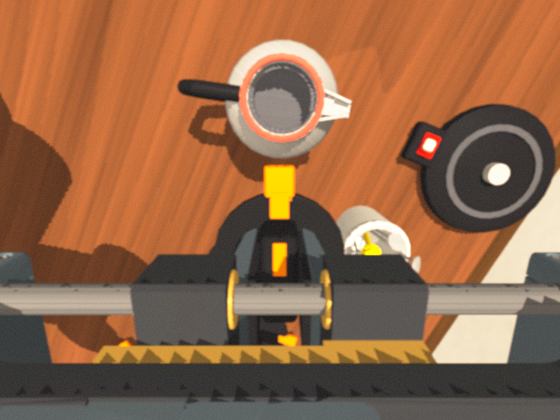

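```bash
cat > held.py <<'E'
from jugm import *
from scipy.optimize import least_squares
def held(name):
    c,W,hsv=meas(name)
    s=monitor.state(); R0=Ro.from_euler('xyz',s['ee_rot'])
    T=np.full(W.shape,np.nan); m=np.isfinite(W[...,0]); T[m]=R0.inv().apply(W[m]-s['tool_pos'])
    rr=np.hypot(T[...,0],T[...,1])
    fl=m&(rr<.06)&(T[...,2]>.003)&(T[...,2]<.02)
    o=fl&(hsv[...,0]>8)&(hsv[...,0]<26)&(hsv[...,1]>170)
    b=fl&~o&(hsv[...,2]<90)
    # edge: max x by y bin, via contour of the mask
    cs,_=cv2.findContours((fl&~o).astype(np.uint8),0,1); 
    E=[]
    q=T[b]
    for y in np.arange(-.034,.034,.002):
        k=q[(abs(q[:,1]-y)<.001)]
        if len(k)>3 and abs(y)>.01: E.append([k[:,0].max(),y])
    E=np.array(E); f=least_squares(lambda p:np.hypot(E[:,0]-p[0],E[:,1]-p[1])-.037,[0,0],loss='soft_l1',f_scale=.001)
    print('flange z',np.median(q[:,2]),'centre tool',f.x,'res',np.std(f.fun),len(E))
    t=T[o]; print('tongue tool max x',np.percentile(t[:,0],98),'y mid',np.median(t[:,1]),'y range',np.percentile(t[:,1],[3,97]),'z',np.median(t[:,2]))
    far=t[t[:,0]>.038]; print('tongue dir deg (tool)',np.degrees(np.arctan2(np.median(far[:,1]),np.median(far[:,0]))))
    return c,W,hsv,T
if __name__=='__main__':
    held(sys.argv[1]) if False else held('w3')
E
python3 held.py
```

```text
[ 0.63106894 -0.05068062  0.28986791] [-1.79995630e+02 -5.06308973e-03  1.14847076e+02] [ 0.3581685  -0.20298711 -0.74373414] 0.017957369042626445
ring 668 [0.59895092 0.03139566 0.14468183]
enc (0.5959729552268982, 0.03158893436193466) 0.03777791187167168
circ [0.59610315 0.02907368 0.03375137]
rad pct [0.03060116 0.03381292 0.03706789]
flange z 0.011560634350019338 centre tool [-0.00114615  0.00020561] res 0.00018564583041822086 24
tongue tool max x 0.04996242616706516 y mid 0.0017747303587236983 y range [-0.00722476  0.00813949] z 0.011740017544483169
tongue dir deg (tool) 2.416934631448308
```

```bash
cat > ring.py <<'E'
from h import *
from scipy.optimize import least_squares
def ring(c,z=.145,dbg=True):
    hsv=cv2.cvtColor(c['color'],cv2.COLOR_RGB2HSV)
    W=cloud(c); near=(np.hypot(W[...,0]-.595,W[...,1]-.030)<.06)&(W[...,2]>.13)
    f,cx,cy=K(c); C=c['R'].T@-c['t']
    # soft redness, ray-cast to plane z
    col=c['color'].astype(float); 
    v,u=np.mgrid[:420,:560]; D=np.stack([(u-cx)/f,(v-cy)/f,np.ones_like(u,float)],-1)@c['R']
    X=C+D*((z-C[2])/D[...,2])[...,None]
    red=((hsv[...,0]<9)|(hsv[...,0]>170))&(hsv[...,1]>100)
    red&=near
    p=np.array([.595,.030])
    for it in range(4):
        d=X[...,:2]-p; r=np.hypot(d[...,0],d[...,1]); a=np.degrees(np.arctan2(d[...,1],d[...,0]))
        E=[];Rr=[]
        for b in range(-180,180,10):
            k=(abs((a-b+180)%360-180)<5)&red&(r<.045)&(r>.025)
            if k.sum()<4: continue
            i=X[k][:,:2]; ri=r[k]; m=ri.mean(); Rr.append((b,k.sum(),ri.min(),ri.max(),m)); E.append([m*np.cos(np.radians(b)),m*np.sin(np.radians(b))])
        E=np.array(E)+p; 
        s=least_squares(lambda q:np.hypot(E[:,0]-q[0],E[:,1]-q[1])-q[2],[*p,.034],loss='soft_l1',f_scale=.001); p=s.x[:2]
    print('ring',s.x,'n',len(E),'res',np.std(s.fun)); return s.x
if __name__=='__main__':
    for n in ['wrist','top']: ring(optics.capture(n))
E
python3 ring.py
```

```text
ring [0.59608917 0.02909763 0.03356592] n 36 res 0.0005235736247927395
ring [0.5928065  0.03206239 0.03354841] n 24 res 0.0005688999106878343
```

```bash
python3 -c "
from h import *
print(shift([.5525,-.0436,.245],60),)"
```

```text
(array([ 0.0396, -0.0683,  0.0449]), array([ 0.  , -0.  , 54.94]))
```

Emit:
jog_arm(targets=[[0.04, -0.068, 0.045, 0, 0, 55, 1], [0.04, -0.068, 0.045, 0, 0, 55, 1], [0.04, -0.068, 0.045, 0, 0, 55, 1], [0.04, -0.068, 0.045, 0, 0, 55, 1], [0.04, -0.068, 0.045, 0, 0, 55, 1], [0.04, -0.068, 0.045, 0, 0, 55, 1], [0.04, -0.068, 0.045, 0, 0, 55, 1], [0.04, -0.068, 0.045, 0, 0, 55, 1]])

```text
time: 8.93
tool_pos: [0.5526, -0.0432, 0.2449]
ee_rot: [3.142, 0.0, 1.05]
ft_force: [-0.0, 0.1, 0.3]
opening: 0.018
```

```bash
cat > h2.py <<'E'
from held import *
from ring import ring
import sys
c,W,hsv,T=held(sys.argv[1]); r=ring(c)
# beak: light pixels r .045-.07, z .12-.14
d=W[...,:2]-r[:2]; rr=np.hypot(d[...,0],d[...,1])
k=(rr>.05)&(rr<.075)&(abs(W[...,2]-.131)<.012)&(hsv[...,2]>90)
q=W[k]; print('beak',len(q),q.mean(0),'yaw',np.degrees(np.arctan2(*(q.mean(0)[:2]-r[:2])[::-1])), rr[k].max())
k=(rr>.065)&(rr<.11)&(W[...,2]>.09)&(hsv[...,2]<70)&(np.hypot(T[...,0],T[...,1])>.055)
q=W[k]; print('handle',len(q),q.mean(0),'yaw+180',np.degrees(np.arctan2(*-(q.mean(0)[:2]-r[:2])[::-1])))
E
python3 h2.py w4
```

```text
[ 0.55256662 -0.04321558  0.24491804] [1.79997921e+02 1.70249081e-03 6.01595309e+01] [-0.02651567  0.09764069  0.26740941] 0.017998715637765488
ring 1084 [0.60078918 0.02573329 0.14491943]
enc (0.5958208441734314, 0.03138808161020279) 0.037896160036325455
circ [0.59583643 0.0293717  0.03359831]
rad pct [0.03015732 0.0335997  0.03705954]
flange z 0.01151338796519014 centre tool [-0.00078036  0.00036491] res 0.0001830333569317832 24
tongue tool max x 0.05014741608000135 y mid 0.0024522318043950953 y range [-0.00698173  0.00837482] z 0.011526883254033919
tongue dir deg (tool) 5.486888300671905
ring [0.59580436 0.02945784 0.0335036 ] n 36 res 0.0002548983651812604
beak 531 [0.63924573 0.04484799 0.13246808] yaw 19.507904599840167 0.07489547483961315
handle 7547 [ 0.5548624  -0.02142429  0.32068801] yaw+180 51.17835130973141
```

View pics/w4.png

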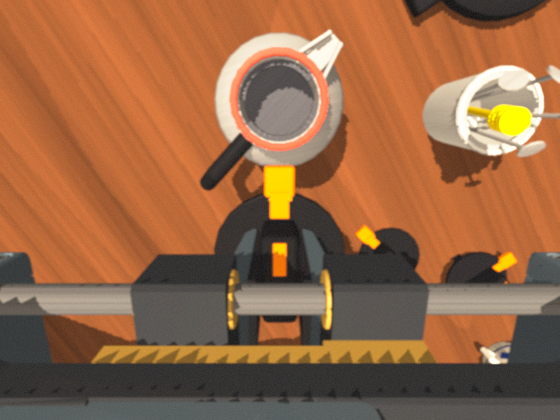

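```bash
cat > beak.py <<'E'
from h import *
def bk(c,ctr,out=None):
    W=cloud(c); d=W[...,:2]-ctr; rr=np.hypot(d[...,0],d[...,1]); a=np.degrees(np.arctan2(d[...,1],d[...,0]))
    hsv=cv2.cvtColor(c['color'],cv2.COLOR_RGB2HSV)
    for lo,hi in [(.045,.05),(.05,.055),(.055,.06),(.06,.066)]:
        k=(rr>lo)&(rr<hi)&(W[...,2]>.118)&(W[...,2]<.15)&(abs(a-17)<45); 
        if k.sum(): print(lo,k.sum(),np.percentile(a[k],[1,50,99]).round(1),np.mean(np.percentile(a[k],[1,99])).round(1),W[k][:,2].mean().round(4))
    for lo,hi in [(.06,.075),(.075,.09),(.09,.105)]:
        k=(rr>lo)&(rr<hi)&(W[...,2]>.1)&(W[...,2]<.14)&(abs((a+163+180)%360-180)<40)
        if k.sum(): b=(a[k]+180+180)%360-180; print('h',lo,k.sum(),np.percentile(b,[1,50,99]).round(1),np.mean(np.percentile(b,[1,99])).round(1))
if __name__=='__main__':
    bk(optics.capture('wrist'),[.5958,.0294]); print('top'); bk(optics.capture('top'),[.593,.032])
E
python3 beak.py; python3 -c "
from h import *
print(shift([.5955,.0296,.245],118),)"
```

```text
0.045 243 [ 4.9 20.  34.4] 19.6 0.1312
0.05 220 [ 8.  19.6 30.6] 19.3 0.1326
0.055 189 [10.6 19.5 27.8] 19.2 0.1343
0.06 85 [11.8 19.1 26. ] 18.9 0.1338
h 0.06 309 [ 8.8 15.3 21.5] 15.2
h 0.075 250 [10.2 15.8 20.8] 15.5
h 0.09 123 [11.6 15.9 20.1] 15.8
top
(array([ 0.0845,  0.0009, -0.0001]), array([  0.  ,   0.  , -57.92]))
```

Run:
```python
from h import *
from scipy.optimize import least_squares
c=optics.capture('wrist'); W=cloud(c)
hsv=cv2.cvtColor(c['color'],cv2.COLOR_RGB2HSV)
near=np.hypot(W[...,0]-.596,W[...,1]-.030)<.06
k=near&(abs(W[...,2]-.145)<.003); q=W[k]
v,u=np.nonzero(k); print('depth ring',len(q),u.min(),u.max(),v.min(),v.max())
f=least_squares(lambda p:np.hypot(q[:,0]-p[0],q[:,1]-p[1])-p[2],[.596,.03,.034],loss='soft_l1',f_scale=.002);print(f.x)
red=near&((hsv[...,0]<9)|(hsv[...,0]>170))&(hsv[...,1]>100)
v,u=np.nonzero(red);print('red',len(u),u.min(),u.max(),v.min(),v.max())
d=c['depth']; im=np.clip((d-.15)/.35*255,0,255).astype(np.uint8); im=cv2.applyColorMap(im,cv2.COLORMAP_JET)[...,::-1]
a=c['color'].copy(); a[k]=(0,255,0)
save('d4',np.hstack([a[20:200,180:380],im[20:200,180:380]]),2)
```

```text
depth ring 2292 230 328 47 150
[0.59585361 0.03147597 0.03383016]
red 1162 134 414 52 282
```

View pics/d4.png

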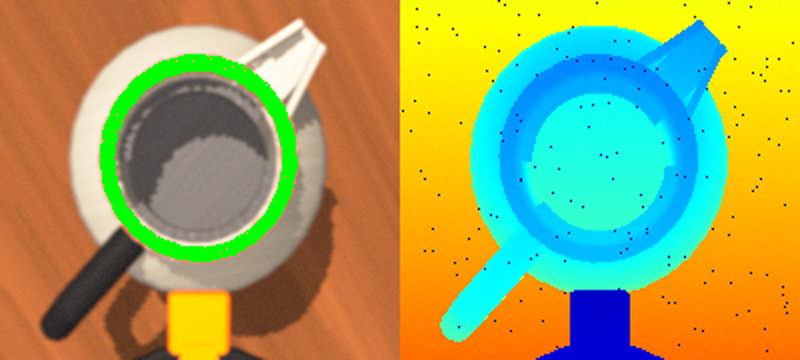

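Run:
```python
from h import *
c=optics.capture('wrist'); W=cloud(c); ctr=np.array([.5959,.0315])
d=W[...,:2]-ctr; rr=np.hypot(d[...,0],d[...,1]); a=np.degrees(np.arctan2(d[...,1],d[...,0]))
for b in range(-180,180,6):
    k=(rr>.0265)&(rr<.0295)&(abs((a-b+180)%360-180)<3)&(W[...,2]>.0); z=W[...,2][k]
    print(b,k.sum(),np.percentile(z,[10,50,90]).round(4) if k.sum()>2 else '',end=' | ')
from beak import bk
print();bk(c,ctr)
```

```text
-180 9 [0.1003 0.1016 0.1023] | -174 15 [0.1009 0.1341 0.1348] | -168 20 [0.1018 0.1342 0.1349] | -162 18 [0.1019 0.1342 0.1352] | -156 18 [0.1022 0.1344 0.1351] | -150 19 [0.1015 0.1339 0.135 ] | -144 17 [0.1019 0.1341 0.1351] | -138 17 [0.121  0.1344 0.1352] | -132 18 [0.1016 0.1346 0.1358] | -126 15 [0.1018 0.1346 0.1354] | -120 14 [0.1334 0.1348 0.1352] | -114 17 [0.1022 0.1347 0.1355] | -108 16 [0.1022 0.1347 0.135 ] | -102 17 [0.1011 0.1344 0.136 ] | -96 20 [0.1017 0.1346 0.1353] | -90 18 [0.1018 0.1345 0.1352] | -84 19 [0.1022 0.1342 0.1354] | -78 18 [0.1023 0.1343 0.1351] | -72 20 [0.1008 0.1341 0.1349] | -66 19 [0.1013 0.1343 0.1355] | -60 22 [0.1021 0.1343 0.1352] | -54 21 [0.1012 0.134  0.1352] | -48 21 [0.1013 0.1341 0.1355] | -42 23 [0.1008 0.1337 0.1349] | -36 22 [0.1017 0.1338 0.1343] | -30 13 [0.1007 0.1022 0.1347] | -24 11 [0.1006 0.1011 0.102 ] | -18 13 [0.1006 0.1009 0.1026] | -12 12 [0.1004 0.1012 0.1021] | -6 13 [0.1005 0.1013 0.1026] | 0 12 [0.1011 0.1018 0.1025] | 6 23 [0.1007 0.134  0.1354] | 12 27 [0.1008 0.1339 0.1356] | 18 25 [0.1008 0.1341 0.135 ] | 24 29 
[... 363 characters left out ...]
96 31 [0.1011 0.1335 0.135 ] | 102 28 [0.1011 0.1334 0.1345] | 108 29 [0.1007 0.1334 0.1347] | 114 29 [0.1008 0.1336 0.1351] | 120 27 [0.1013 0.1335 0.1351] | 126 27 [0.1009 0.1338 0.1351] | 132 28 [0.101  0.1339 0.135 ] | 138 25 [0.1014 0.1342 0.135 ] | 144 26 [0.1012 0.134  0.135 ] | 150 18 [0.1006 0.1017 0.1304] | 156 12 [0.101  0.1016 0.1024] | 162 12 [0.1003 0.1012 0.1027] | 168 12 [0.1005 0.1014 0.102 ] | 174 13 [0.1009 0.1018 0.1025] | 
0.045 238 [ 2.8 17.4 31.2] 17.0 0.1313
0.05 215 [ 6.2 17.4 28.1] 17.1 0.1328
0.055 183 [ 8.9 17.5 25.4] 17.1 0.1345
0.06 56 [ 9.8 17.  23.7] 16.8 0.1336
h 0.06 311 [10.6 17.1 23.4] 17.0
h 0.075 250 [11.6 17.1 22.1] 16.9
h 0.09 134 [12.7 17.1 21.3] 17.0
```

Using depth alone, the ring centre is (0.5959, 0.0315) and the beak yaw is 17.0°. The handle axis independently gives 17.0° as well. The earlier colour-based ring fit only covered part of the ring, so it was 2 mm off. Depth also shows the thread gaps centred near -14° and 166°, so the lugs should drop in with the tongue at about 76°. I'll set the stopper down at about 94° and turn it clockwise to feel for the start.

```bash
python3 -c "
from h import *
print(shift([.5959,.0319,.195],94),monitor.state()['tool_pos'])"
```

```text
(array([0.0867, 0.0001, 0.0499]), array([ -0.  ,  -0.  , -33.95])) [ 0.55256357 -0.04320256  0.24492096]
```

Emit:
jog_arm(targets=[[0.04, 0, 0, 0, 0, -10, 1], [0.0867, 0.0001, 0, 0, 0, -20, 1], [0.0867, 0.0001, 0, 0, 0, -30, 1], [0.0867, 0.0001, 0.01, 0, 0, -34, 1], [0.0867, 0.0001, 0.03, 0, 0, -34, 1], [0.0867, 0.0001, 0.05, 0, 0, -34, 1], [0.0867, 0.0001, 0.05, 0, 0, -34, 1], [0.0867, 0.0001, 0.05, 0, 0, -34, 1]])

```text
time: 10.18
tool_pos: [0.5964, 0.0318, 0.1957]
ee_rot: [3.141, 0.0, 1.641]
ft_force: [0.9, -0.3, -0.6]
opening: 0.0181
```

```bash
python3 -c "
from h import *
s=monitor.state();print(s['tool_pos'],np.degrees(s['ee_rot']),s['ft_force'],s['moment']);print(shift([.5959,.0319,.171],94))
c=optics.capture('scene');save('s5',c['color'][120:300,200:400],4)"
```

```text
[0.59638582 0.03181189 0.19566313] [1.79955667e+02 3.14051270e-03 9.40201620e+01] [ 0.92473066 -0.25419788 -0.56446734] [-0.06356778  0.04921582 -0.03543293]
(array([ 0.0001, -0.0005,  0.0247]), array([0.04, 0.  , 0.02]))
```

View pics/s5.png

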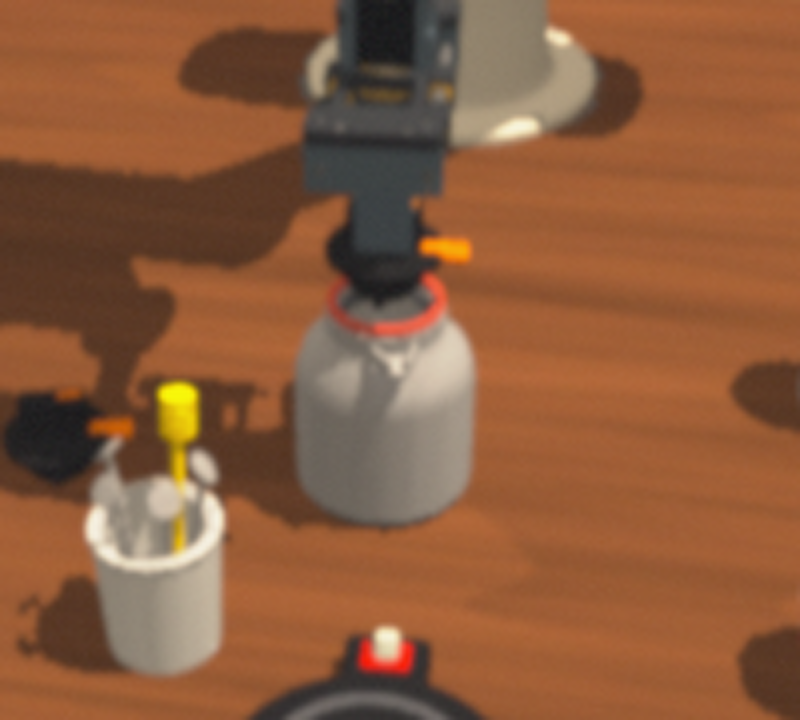

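Emit:
jog_arm(targets=[[0, 0, 0.006, 0, 0, 0, 1], [0, 0, 0.012, 0, 0, 0, 1], [0, 0, 0.018, 0, 0, 0, 1], [0, 0, 0.022, 0, 0, 0, 1], [0, 0, 0.023, 0, 0, 0, 1], [0, 0, 0.023, 0, 0, 0, 1]])

```text
time: 10.98
tool_pos: [0.596, 0.0318, 0.1719]
ee_rot: [3.142, 0.0, 1.641]
ft_force: [-0.4, 0.3, -1.5]
opening: 0.0181
```

Emit:
jog_arm(targets=[[0, 0, 0.001, 0, 0, 0, 1], [0, 0, 0.001, 0, 0, 0, 1]])

```text
time: 11.22
tool_pos: [0.596, 0.0318, 0.171]
ee_rot: [3.142, 0.0, 1.641]
ft_force: [-0.2, 0.1, -1.1]
opening: 0.0179
```

Emit:
jog_arm(targets=[[0, 0, 0.001, 0, 0, 0, 1], [0, 0, 0.001, 0, 0, 0, 1]])

```text
time: 11.48
tool_pos: [0.596, 0.0318, 0.1699]
ee_rot: [3.141, 0.0, 1.641]
ft_force: [0.1, -1.0, -0.4]
opening: 0.0179
```

Emit:
jog_arm(targets=[[0, 0, 0.0005, 0, 0, 0, 1], [0, 0, 0.0005, 0, 0, 0, 1]])

```text
time: 11.72
tool_pos: [0.5961, 0.0318, 0.1696]
ee_rot: [3.141, 0.0, 1.641]
ft_force: [-0.6, -0.2, 4.4]
opening: 0.0179
```

The stopper is standing on the ramps at 4 N, at the predicted height. Now I'll turn it lightly clockwise.

Emit:
jog_arm(targets=[[0, 0, 0, 0, 0, 3, 1], [0, 0, 0, 0, 0, 6, 1], [0, 0, 0, 0, 0, 6, 1]])

```text
time: 12.1
tool_pos: [0.5961, 0.0318, 0.1695]
ee_rot: [3.141, 0.0, 1.536]
ft_force: [0.0, 0.2, 1.5]
opening: 0.0179
```

Emit:
jog_arm(targets=[[0, 0, 0, 0, 0, 3, 1], [0, 0, 0, 0, 0, 6, 1], [0, 0, 0, 0, 0, 6, 1]])

```text
time: 12.48
tool_pos: [0.5959, 0.0319, 0.1693]
ee_rot: [-3.141, -0.0, 1.433]
ft_force: [0.0, 0.9, -0.0]
opening: 0.018
```

Emit:
jog_arm(targets=[[0, 0, 0, 0, 0, 3, 1], [0, 0, 0, 0, 0, 5, 1], [0, 0, 0, 0, 0, 5, 1]])

```text
time: 12.85
tool_pos: [0.5959, 0.0318, 0.1694]
ee_rot: [-3.141, -0.0, 1.345]
ft_force: [0.2, 0.1, -0.7]
opening: 0.0179
```

Emit:
jog_arm(targets=[[0, 0, 0.001, 0, 0, 1, 1], [0, 0, 0.002, 0, 0, 1, 1], [0, 0, 0.002, 0, 0, 1, 1]])

```text
time: 13.22
tool_pos: [0.5959, 0.0319, 0.1673]
ee_rot: [-3.141, 0.0, 1.327]
ft_force: [-0.2, -0.2, -2.0]
opening: 0.0179
```

The force vanished and the stopper is now below ramp height, so the lugs are in the gaps. I'll lower it to the seal.

Emit:
jog_arm(targets=[[0, 0, 0.001, 0, 0, 0, 1], [0, 0, 0.002, 0, 0, 0, 1], [0, 0, 0.003, 0, 0, 0, 1], [0, 0, 0.004, 0, 0, 0, 1], [0, 0, 0.004, 0, 0, 0, 1]])

```text
time: 13.85
tool_pos: [0.5959, 0.0318, 0.1633]
ee_rot: [-3.141, 0.0, 1.327]
ft_force: [-0.1, -0.1, -0.3]
opening: 0.0181
```

Emit:
jog_arm(targets=[[0, 0, 0.001, 0, 0, 0, 1], [0, 0, 0.001, 0, 0, 0, 1]])

```text
time: 14.1
tool_pos: [0.596, 0.0318, 0.1624]
ee_rot: [3.141, -0.0, 1.327]
ft_force: [-0.8, 0.6, 1.6]
opening: 0.0178
```

Emit:
jog_arm(targets=[[0, 0, 0.001, 0, 0, 0, 1], [0, 0, 0.001, 0, 0, 0, 1]])

```text
time: 14.35
tool_pos: [0.596, 0.0318, 0.1615]
ee_rot: [3.141, -0.0, 1.327]
ft_force: [-0.7, -0.3, 2.6]
opening: 0.0179
```

Emit:
jog_arm(targets=[[0, 0, 0.001, 0, 0, 0, 1], [0, 0, 0.001, 0, 0, 0, 1]])

```text
time: 14.6
tool_pos: [0.5961, 0.0318, 0.1606]
ee_rot: [3.141, -0.0, 1.327]
ft_force: [-0.9, -0.6, 4.9]
opening: 0.0177
```

Emit:
jog_arm(targets=[[0, 0, 0.0001, 0, 0, 5, 1], [0, 0, 0.0002, 0, 0, 10, 1], [0, 0, 0.0003, 0, 0, 15, 1], [0, 0, 0.0003, 0, 0, 15, 1]])

```text
time: 15.1
tool_pos: [0.5963, 0.0318, 0.1604]
ee_rot: [3.141, -0.0, 1.063]
ft_force: [0.0, 0.4, 4.7]
opening: 0.0181
```

```bash
python3 -c "
from h import *
s=monitor.state();print(s['tool_pos'],np.degrees(s['ee_rot']),s['ft_force'],s['moment'])"
```

```text
[0.59633951 0.03181837 0.16038368] [ 1.79956727e+02 -1.96827341e-02  6.09301305e+01] [0.00822985 0.44472113 4.72359148] [-0.10351285  0.09921462 -0.18261088]
```

Emit:
jog_arm(targets=[[0, 0, 0.0002, 0, 0, 5, 1], [0, 0, 0.0003, 0, 0, 10, 1], [0, 0, 0.0005, 0, 0, 15, 1], [0, 0, 0.0006, 0, 0, 20, 1], [0, 0, 0.0006, 0, 0, 20, 1]])

```text
time: 15.72
tool_pos: [0.5964, 0.0318, 0.1599]
ee_rot: [3.141, -0.001, 0.714]
ft_force: [-0.3, 0.7, 7.0]
opening: 0.0178
```

Emit:
jog_arm(targets=[[0, 0, 0.0002, 0, 0, 5, 1], [0, 0, 0.0004, 0, 0, 10, 1], [0, 0, 0.0006, 0, 0, 15, 1], [0, 0, 0.0008, 0, 0, 20, 1], [0, 0, 0.0009, 0, 0, 23.5, 1], [0, 0, 0.0009, 0, 0, 23.5, 1], [0, 0, 0.0009, 0, 0, 23.5, 1]])

```text
time: 16.6
tool_pos: [0.5966, 0.0318, 0.1592]
ee_rot: [3.141, -0.001, 0.306]
ft_force: [-0.1, -0.4, 7.2]
opening: 0.0178
```

```bash
python3 -c "
from h import *
s=monitor.state();print(s['tool_pos'],np.degrees(s['ee_rot']),s['ft_force'],s['moment'])
c=optics.capture('wrist');save('w6',c['color'])
c=optics.capture('scene');save('s6',c['color'][120:300,200:400],4)"
```

```text
[0.59656443 0.03176676 0.15917061] [ 1.79970491e+02 -7.66359861e-02  1.75074142e+01] [-0.05810743 -0.41674891  7.24283618] [-0.14576501  0.27431024 -0.06080836]
```

View pics/w6.png

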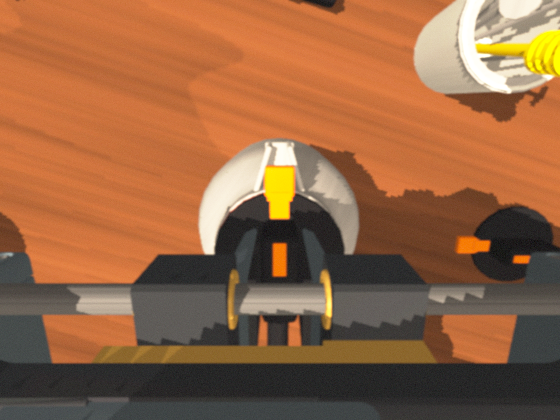

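View pics/s6.png

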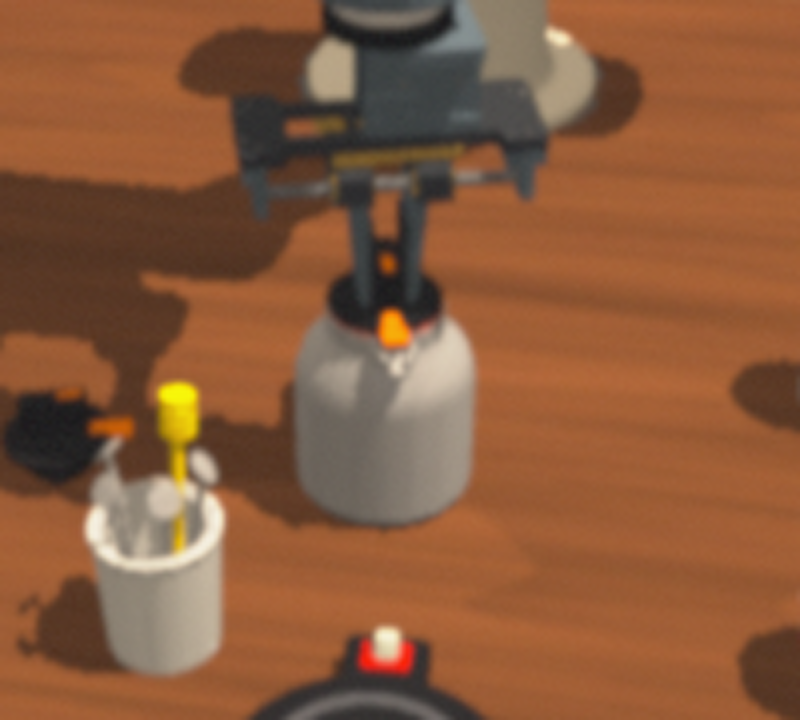

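```bash
cat > fin.py <<'E'
from h import *
import sys
n=sys.argv[1]
s=monitor.state(); c=optics.capture('wrist'); W=cloud(c); ctr=np.array([.596,.0317])
hsv=cv2.cvtColor(c['color'],cv2.COLOR_RGB2HSV); save(n,c['color'])
d=W[...,:2]-ctr; rr=np.hypot(d[...,0],d[...,1]); a=np.degrees(np.arctan2(d[...,1],d[...,0]))
t=np.radians(17); lat=d@np.array([-np.sin(t),np.cos(t)]); lon=d@np.array([np.cos(t),np.sin(t)])
for nm,z0,z1,R in [('beak',.118,.139,[(.0515,.055),(.055,.058),(.058,.061)]),('tongue',.139,.158,[(.038,.042),(.042,.046),(.046,.0495)])]:
    for lo,hi in R:
        k=(lon>lo)&(lon<hi)&(W[...,2]>z0)&(W[...,2]<z1)&(abs(lat)<.03)
        if nm=='tongue': k&=(hsv[...,0]>8)&(hsv[...,0]<26)&(hsv[...,1]>150)
        if k.sum()>4: e=np.percentile(lat[k],[2,98]); print(nm,lo,k.sum(),(e*1000).round(1),'mid mm',(e.mean()*1000).round(2),'z',np.median(W[...,2][k]).round(4))
E
python3 fin.py w7
```

```text
beak 0.0515 186 [-8.7  8.8] mid mm 0.08 z 0.131
beak 0.055 135 [-8.   7.7] mid mm -0.15 z 0.1316
beak 0.058 111 [-7.6  7.3] mid mm -0.15 z 0.1322
tongue 0.038 28 [-8.   7.4] mid mm -0.28 z 0.1473
tongue 0.042 32 [-7.9  7.4] mid mm -0.25 z 0.1475
tongue 0.046 22 [-7.8  7.4] mid mm -0.18 z 0.1475
```

Tongue and beak midlines agree within 0.2 mm. Letting go.

Emit:
jog_arm(targets=[[0, 0, 0, 0, 0, 0, 0.7], [0, 0, 0, 0, 0, 0, 0.4], [0, 0, 0, 0, 0, 0, 0.4], [0, 0, 0, 0, 0, 0, 0.4], [0, 0, -0.01, 0, 0, 0, 0.4], [0, 0, -0.03, 0, 0, 0, 0.3], [0, 0, -0.07, 0, 0, 0, 0], [0, 0, -0.1, 0, 0, 0, 0], [0, 0, -0.1, 0, 0, 0, 0], [0, 0, -0.1, 0, 0, 0, 0]])

```text
time: 18.0
tool_pos: [0.5957, 0.0319, 0.2585]
ee_rot: [-3.141, 0.0, 0.306]
ft_force: [-0.3, -0.1, -0.6]
opening: 0.0915
```

```bash
python3 fin.py w8; python3 -c "
from h import *
c=optics.capture('wrist');W=cloud(c)
k=(abs(W[...,2]-.1775)<.006)&(np.hypot(W[...,0]-.596,W[...,1]-.0317)<.04);q=W[k].astype(np.float32);print('bar',len(q),q.mean(0),cv2.minAreaRect(q[:,:2].copy()))
c=optics.capture('scene');save('s8',c['color'])
s=monitor.state();print(s['ft_force'],s['opening'],s['tool_pos'])"
```

```text
beak 0.0515 94 [-8.7  8.8] mid mm 0.05 z 0.131
beak 0.055 57 [-7.8  7.8] mid mm 0.02 z 0.1318
beak 0.058 59 [-7.9  7.2] mid mm -0.32 z 0.1321
tongue 0.038 15 [-7.8  6.8] mid mm -0.48 z 0.1484
tongue 0.042 14 [-7.7  6.8] mid mm -0.44 z 0.1486
tongue 0.046 14 [-7.7  6.9] mid mm -0.39 z 0.1485
bar 1364 [0.5981658  0.03173945 0.17832397] ((0.596904456615448, 0.03125409781932831), (0.045408956706523895, 0.018027538433670998), 17.62843132019043)
[-0.7012114   0.05611588 -0.1956906 ] 0.0911154332966031 [0.5955378  0.03186313 0.25779579]
```

View pics/w8.png

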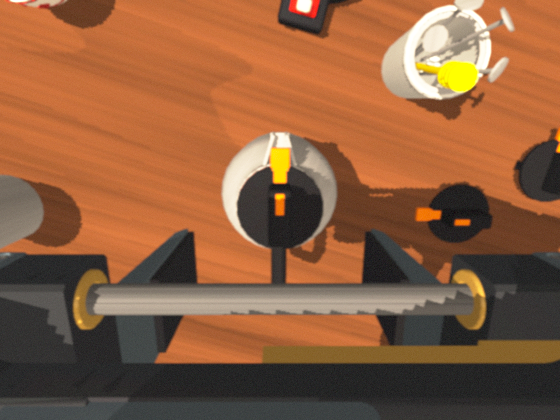

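View pics/s8.png

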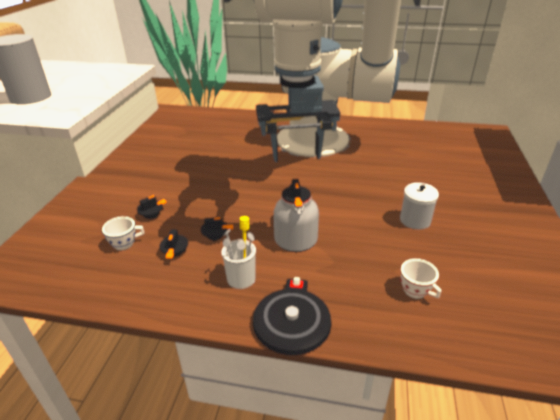

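```bash
python3 -c "
from h import *
print(ticket.finish_job())"
```

```text
the job is handed in; nothing more can be done
None
```

The jug is closed: the stopper is screwed in with the orange tongue over the beak, and I handed the job in at about 18 s of the 70 s allowed.

- **Choice of stopper:** I took the one nearest the base, 0.56 m out at top-view pixel (360,242), out of four look-alikes.
- **Finding the thread:** I set it on the ramps with the tongue about 77° anticlockwise of the beak, pressing with about 4 N. I then turned it lightly clockwise until the force vanished, at about 60° from the beak, and lowered it onto the seal.
- **Screwing in:** I pressed the seal about 2 mm (about 5 N) and screwed 59° clockwise, with force readings up to about 7 N. Then I let go and lifted clear.

**Last checks, after release:**
- **Alignment:** the tongue's midline is within 0.5 mm of the beak's, and the grip bar points to 17.6° against the beak's 17.0°.
- **Height:** `stopper_mid` is about 3.3 mm above `jug_mouth`, inside the 1.3–4.4 mm range. It rose about 1 mm when I let go, because I had pressed slightly below the thread, and the thread now holds it.
- **Surroundings:** the beak stayed where it was, the other things look untouched in the images, and the gripper touches nothing.

**Measurements that disagreed:** my first, colour-based fit of the seal ring was about 2 mm off because it saw only part of the ring. I used the depth-only fit instead, and the handle and beak lines confirmed it. The top camera's ring position was about 3 mm from that fit, so I relied on the wrist camera.

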